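# Three turns on the roller mixer

## Robot

A 6-joint arm with a two-finger parallel gripper is mounted at the origin on a cart in front of the work surface, level with it; the furniture and walls round the work are solid. World frame = base frame: x ahead of the robot, y to its left, z up, the work surface at z = 0. Lengths are in m, angles in rad, forces in N, time in s.
With the tool pointing down it reaches from about 0.375 to 0.975 m from the base axis. Payload 3.8 kg.
Tool frame: the origin (TCP) lies midway between the tips of the shut fingers; the grasp point (between the pads) lies 19 mm behind it; z points along the fingers, y is the line along which they close (so a half turn about z gives the same grasp; the last joint's range is limited). The gripper opens to 85 mm and grips with 20 to 120 N. Pads are 22 mm wide; open, the fingers measure 114 mm over their backs; the gripper's body (76 mm by 85 mm) begins 54 mm behind the grasp point. The pads swing forward as they close: fully open they stand 13 mm farther back than shut.
Start: joints at [-1.155, 0.264, 1.604, -0, 1.274, -0.037], TCP at [0.295, -0.607, 0.198] pointing down, gripper open.
Joint ranges: [-2.63, 2.63], [-0.94, 2.18], [0.31, 2.57], [-1.31, 4.45], [0, 2.66], [-2.55, 2.55]. Speed limits (rad/s): [2.57, 2.57, 3.14, 3.14, 3.14, 3.14].

## Interface

Orientations are given as a unit quaternion [x, y, z, w].
In Python, from cell import state, read_camera, camera_params, job_done gives the robot as it stands. The module is installed in compiled form; this text tells all that it offers.
- The arm moves only by the shell command python3 -m jog 'ROWS'. ROWS is JSON, a list of rows, each a list of 7 numbers: the shift along the tool's x, y, z in mm, then the turn, a rotation vector about the tool's x, y, z in rad, then the closure, from 0 (fully open) to 1 (shut). In form: [[tx, ty, tz, rx, ry, rz, jaw], ...]. A call has 1 to 12 rows; each row shifts and turns the commanded pose from where the row before left it, along the tool's axes as they then stand; what a row does not reach is not made up. A row lasts 1/10 s, in which the tool goes at most 50 mm and 8.59 degrees, less where a joint would pass 70% of its speed; a pose out of reach is approached as far as the arm can. A call with a gripper value outside its range is refused whole. The fingers move at their own pace and stop on an object; the grip force is fixed at half the most. Time passes only in rows, so rows that do not move let the fingers close. It gives the time, the measured TCP pose, the force, the opening and the grip force at its end, in the units of the state.
- state(): the state, without advancing time (a new reading comes with each control period).
- read_camera(name): name is "side" or "top" or "wrist"; returns the picture (420x560x3 uint8, red, green, blue); there is no depth.
- camera_params(name): a dict with "mtx" (3x3 intrinsics, pixels), "R" (3x3) and "t" (3): a world point X has camera coordinates R X + t. Camera axes: x right, y down, z forward; pixel columns grow to the right and rows downward; lengths in m; the calibration is good to about 2 mm. A picture is of the moment at which its call begins: read the wrist's pose just before it. camera_params takes no time and is no camera call; for the wrist camera it gives the pose at the moment of the call.
- job_done(): hands the job in; it is judged then, once.
The state is a dict: "clock": time; "q": joint angles; "joint_vel": joint speeds; "effort": joint torques, N m; "position": TCP position; "eef_rot": TCP orientation; "wrist_force": force on the tool from outside, world axes, zero at the start; "moment": the same for the moment, N m; "finger_gap": finger opening in m; "grasp_force": force on a finger pad.
Only numpy, scipy, OpenCV 4.12 (cv2) and the standard library are available. Lean on these libraries where they do the work, as an engineer would, in place of code of your own. Each camera call takes 0.05 s, during which the arm holds its last target. There are 200 camera calls.

## Task

Lay the black sample canister gently lengthwise in the rollers of the hand-cranked mixer and let go of it. Then turn the crank clockwise (seen from above) up to the red mark and exactly three complete turns more, without running past, so that it stops with the crank arm over the red mark and the canister still on the rollers. Leave the other things on the bench where they are.

Things in the scene. Friction and masses are not known exactly. Their poses are not given: they have to be found in the camera images.
- mixer: Hand-cranked roller mixer fixed to the bench: grey base plate 115 x 350 x 12 mm. Origin on the bench; x points away from its front, y along its rollers, z up. A blue gearbox, 84 x 84 mm, top at 95 mm, with the crank on it stands at y = +100 mm; the roller bed is centred at y = -100 mm. The mark is the red stripe on the gearbox's top and front face (its -x side).
- bed_centre (a point): Where the canister's middle lies when it rests in the rollers: (0, -100, 64) mm in the mixer's frame, same axes. Two 8 mm shafts run along y, 21 mm either side and 19 mm lower, each with rubber wheels 28 mm across covering 22 to 36 mm either side of the middle; fingers have room between the wheels, down to 49 mm above the bench. Bearing plates 65 mm high stand 84 mm either side along y.
- canister: The black sealed sample canister, 145 mm long, 0.12 kg, lying loose on the bench. Its y axis is its long axis: round body 29 mm across from y = -46 to +62 mm, flange 36 mm across from -60 to -47, small tail to +73. It may lie in the rollers either way round. Origin on its underside, 16 mm from the long axis, so it goes round as the canister rolls.
- canister_mid (a point): Point on the long axis of the canister, in the middle of its body (16 mm above the bench while it lies there); axes as the canister's. Grip across the body here. A wall shelf overhangs the back and right of the bench: come in from the robot's side.
- crank_axis (a point): Point on the crank's vertical turning axis at the middle height of the handle, in the mixer's frame at (0, 100, 143) mm, axes as the mixer's.
- knob_mid (a point): Middle of the crank's upright black handle: 25 mm across, from 115 to 171 mm above the bench, 55 mm from the crank's axis; the flat crank arm below it has its top at 112 mm. The handle's sleeve spins freely on its pin, so the gripper need not turn with it.
- crank (a joint): Crank angle, rad, unlimited: grows clockwise seen from above and counts on through turns (6.283 each). 0 = arm over the red mark (pointing to the mixer's -x) before the first turn; 18.85 = three turns later. Starts 0.6 to 1.9 short of the mark (negative). Needs about 0.06 N m, stays where left, and turns both rollers.
- reagent_carton: Bystander: white and teal carton 62 x 89 x 62 mm at the back; origin centre of its underside.
- swab_carton: Bystander: white and blue carton 55 x 110 x 38 mm at the right; origin centre of its underside.
- dropper_bottle: Bystander: brown dropper bottle 33 mm across, 102 mm tall, standing at the right; origin centre of its underside.
- tape_roll: Bystander: roll of tan tape 100 mm across, 25 mm high, at the right; origin centre of its underside.
Mind the look-alikes: they are no part of the job. Leave any pink look-alike of the canister alone.

How it is judged:
By the outcome, as a careful person would: the job done as asked, in the order asked, and still so for the second after the job is handed in, with the robot touching nothing.
It also fails if it takes over 69 s, if anything falls off the work surface, if the arm or the gripper's body presses on something with over 40 N, if the wrist force passes 120 N, or if a joint passes its speed limit or range.

## Working session

There is one attempt and no reset: what is moved stays moved. The work goes in short steps, Python scripts to look and compute and a shell command to move; the robot and the scene stay as the last step left them, time stands still between calls to the robot, and variables do not carry over. Pictures are saved under pics/ and viewed, at most 10 in all, crops included, and the job is handed in when it is done.

```bash
mkdir -p pics
python3 - <<'E'
from cell import *
import cv2,numpy as np
s=state();print(s)
a=[read_camera(n) for n in("top","side")]
for n,i in zip(("top","side"),a):
    cv2.imwrite(f"pics/{n}0.png",i[:,:,::-1]); p=camera_params(n);print(n,p)
E
```

```text
{'clock': 0.0, 'q': array([-1.15485758e+00,  2.64774077e-01,  1.60535810e+00, -1.73737907e-05,
        1.27370261e+00, -3.68954121e-02]), 'joint_vel': array([-1.68874813e-03,  3.18203700e-04, -1.25505307e-03,  2.91279800e-04,
        8.03410783e-04, -4.09856828e-05]), 'effort': array([ 1.92803786e-04, -5.15108728e+01, -3.67313433e+01, -3.89698116e-04,
        1.28057058e-02, -1.16713713e-05]), 'position': array([ 0.29499557, -0.60623816,  0.1966566 ]), 'eef_rot': array([ 9.74475783e-01,  2.24489846e-01, -2.19351564e-04, -1.09942891e-03]), 'wrist_force': array([-0.21716799,  0.62311913, -0.33893964]), 'moment': array([ 0.04107098,  0.06204456, -0.02234265]), 'grasp_force': 0.0, 'finger_gap': 0.08567564979543385}
top {'mtx': array([[458.4411572 ,   0.        , 290.11626809],
       [  0.        , 458.4411572 , 203.18525275],
       [  0.        ,   0.        ,   1.        ]]), 'R': array([[-0.02504537, -0.9993778 ,  0.02483426],
       [-0.98671307,  0.02072356, -0.16114546],
       [ 0.16053054, -0.02854023, -0.98661816]]), 't': array([-0.17758259,  0.52645228,  1.24459939])}
side {'mtx': array([[385.01821404,   0.        , 275.04485005],
       [  0.        , 385.01821404, 211.52870361],
       [  0.        ,   0.        ,   1.        ]]), 'R': array([[ 0.89988035, -0.43613359, -0.00168509],
       [-0.19094729, -0.39050457, -0.90058054],
       [ 0.39211539,  0.8107365 , -0.43468592]]), 't': array([-0.52664617,  0.11389817,  1.0905923 ])}
```

View pics/top0.png

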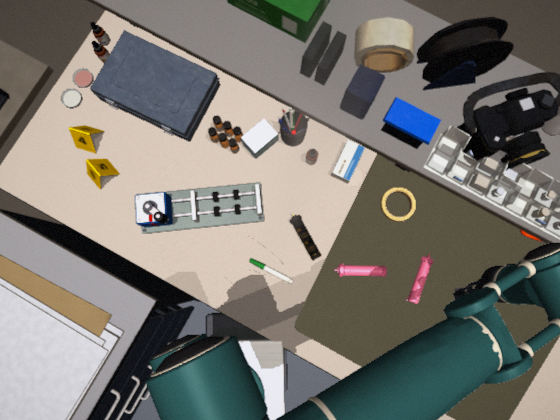

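View pics/side0.png

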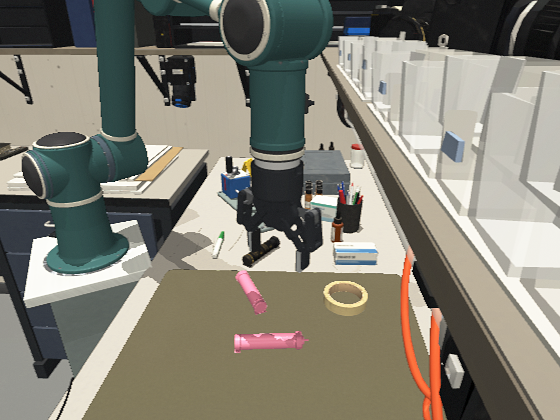

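Top view: the black canister is at about (305,237). The two pink look-alikes are at (360,270) and (421,280), and the wall-side black items are not cylinders with a flange. The black one on the bench near the pen fits the description. The mixer is at about (200,207), with its blue gearbox at (153,210). I'll confirm with an enlarged crop.

```bash
cat > h.py <<'E'
from cell import *
import cv2,numpy as np
def ray(n,uv,z,p=None):
    p=p or camera_params(n); d=p["R"].T@np.linalg.inv(p["mtx"])@[uv[0],uv[1],1]; c=-p["R"].T@p["t"]
    return c+d*(z-c[2])/d[2]
def proj(n,X,p=None):
    p=p or camera_params(n); x=p["mtx"]@(p["R"]@np.array(X)+p["t"]); return x[:2]/x[2]
E
python3 - <<'E'
from h import *
i=cv2.imread("pics/top0.png")
c=cv2.resize(i[170:270,130:330],None,fx=4,fy=4,interpolation=cv2.INTER_CUBIC);cv2.imwrite("pics/crop1.png",c)
sub=i[205:268,280:330]; m=(sub.max(2)<60).astype(np.uint8)
cs,_=cv2.findContours(m,0,2);k=max(cs,key=cv2.contourArea)
r=cv2.minAreaRect(k);print(r,cv2.contourArea(k));b=cv2.boxPoints(r)+[280,205]
print(b,[ray("top",x,.016).round(4) for x in b])
E
```

```text
((25.610729217529297, 32.707611083984375), (44.52941131591797, 9.588234901428223), 61.927513122558594) 325.5
[[290.90311813 220.31833649]
 [299.36332321 215.80622673]
 [320.3183403  255.09688568]
 [311.85813522 259.60899353]] [array([ 0.4773, -0.1915,  0.016 ]), array([ 0.4897, -0.2161,  0.016 ]), array([ 0.3764, -0.2722,  0.016 ]), array([ 0.3643, -0.2478,  0.016 ])]
```

View pics/crop1.png

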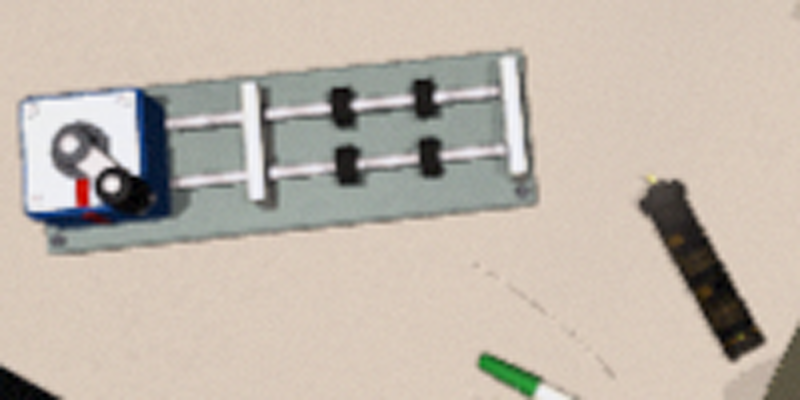

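The crop confirms it: a black canister with its middle at about crop (705,270). The crank handle is at crop (115,185), counter-clockwise of the red stripe at (82,192). The tool's x axis already lies along the canister, so I'll move above it for a wrist view.

```bash
python3 -m jog '[[28,-28,-4,0,0,0,0],[28,-28,-4,0,0,0,0],[28,-28,-4,0,0,0,0],[28,-28,-4,0,0,0,0],[28,-28,-4,0,0,0,0],[28,-28,-4,0,0,0,0],[28,-28,-4,0,0,0,0],[28,-28,-4,0,0,0,0],[28,-28,-4,0,0,0,0],[28,-28,-4,0,0,0,0],[0,0,0,0,0,0,0],[0,0,0,0,0,0,0]]'
python3 - <<'E'
from h import *
p=camera_params("wrist");i=read_camera("wrist")[:,:,::-1];cv2.imwrite("pics/w1.png",i);np.savez("w1.npz",**p)
print("canister px",proj("wrist",[.427,-.232,.016],p), "cam",-p["R"].T@p["t"])
f=lambda u,v,z:ray("top",(130+(u-1.5)/4,170+(v-1.5)/4),z)
for n,u,v,z in [("plTR",522,50,.012),("plBR",537,203,.012),("plBL",50,252,.012),("b1",247,84,.065),("b1",258,198,.065),("b2",508,58,.065),("b2",517,173,.065),("gTL",22,98,.095),("gBL",28,213,.095),("gTR",140,90,.095),("hub",73,143,.112),("knobtop",115,183,.171)]:print(n,f(u,v,z).round(4))
E
```

```text
clock: 1.3
position: [0.4246, -0.2321, 0.2378]
eef_rot: [0.974, 0.226, -0.0, 0.0]
wrist_force: [-0.3, -0.3, -0.5]
finger_gap: 0.0855
grasp_force: 0.0
canister px [279.42476982 172.84439244] cam [ 0.48718961 -0.20185216  0.41357003]
plTR [ 0.5913 -0.1051  0.012 ]
plBR [ 0.4793 -0.1142  0.012 ]
plBL [0.4519 0.2308 0.012 ]
b1 [0.5599 0.0832 0.065 ]
b1 [0.4803 0.0749 0.065 ]
b2 [ 0.5746 -0.0972  0.065 ]
b2 [ 0.4937 -0.1024  0.065 ]
gTL [0.5475 0.2278 0.095 ]
gBL [0.4696 0.2216 0.095 ]
gTR [0.5514 0.1492 0.095 ]
hub [0.5133 0.1882 0.112 ]
knobtop [0.4777 0.1448 0.171 ]
```

View pics/w1.png

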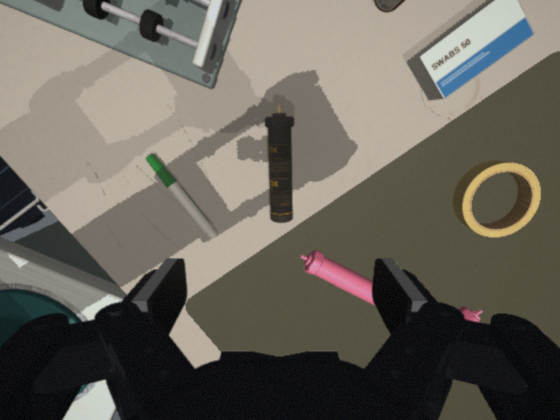

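Wrist view: the black canister has its brass pin and flange at the top (279,100–125), and its body runs down to (282,220). The flange end therefore points away from the robot. Next I'll measure the canister's axis and ends.

Run:
```python
from h import *
i=cv2.imread("pics/w1.png");p=dict(np.load("w1.npz"))
sub=i[95:235,255:305]; m=(sub.max(2)<50).astype(np.uint8)
cs,_=cv2.findContours(m,0,2);k=max(cs,key=cv2.contourArea)
m2=cv2.drawContours(m*0,[k],-1,1,-1)
rows=[(r+95,255+np.where(x)[0].min(),255+np.where(x)[0].max()+1) for r,x in enumerate(m2) if x.any()]
print([(int(a),int(b),int(c-b)) for a,b,c in rows][::6],rows[0],rows[-1])
A=np.array([r for r in rows if 135<r[0]<212]);l=np.polyfit(A[:,0],(A[:,1]+A[:,2])/2,1);print(l)
P=[ray("wrist",(np.polyval(l,v),v),.016,p) for v in (rows[0][0],127,rows[-1][0]+1)]
print(P)
d=P[0]-P[2];d/=np.hypot(*d[:2]);print("axis ang",np.arctan2(d[1],d[0]),[np.dot(q-P[0],d) for q in P])
R=cv2.Rodrigues(np.zeros(3))[0]
from scipy.spatial.transform import Rotation as Ro
s=state();T=Ro.from_quat(s["eef_rot"]).as_matrix();print(T.round(4),s["position"])
for q in P: print(T.T@(q-s["position"]))
```

```text
[(114, 277, 8), (120, 265, 28), (126, 267, 25), (132, 269, 21), (138, 269, 22), (144, 269, 22), (150, 277, 14), (156, 269, 22), (162, 270, 19), (168, 273, 18), (174, 270, 21), (180, 278, 13), (186, 279, 11), (192, 271, 20), (198, 272, 19), (204, 271, 20), (210, 272, 19)] (114, np.int64(277), np.int64(285)) (212, np.int64(281), np.int64(282))
[7.08133971e-03 2.80337177e+02]
[array([ 0.49262607, -0.20220925,  0.016     ]), array([ 0.478947  , -0.20905505,  0.016     ]), array([ 0.380245  , -0.25845123,  0.016     ])]
axis ang 0.46401372281475356 [np.float64(0.0), np.float64(-0.015296470275887337), np.float64(-0.12566887574083774)]
[[ 8.988e-01  4.384e-01 -7.000e-04]
 [ 4.384e-01 -8.988e-01 -4.000e-04]
 [-8.000e-04  1.000e-04 -1.000e+00]] [ 0.42433427 -0.23280135  0.23766289]
[0.07496443 0.0024231  0.22160448]
[0.05966877 0.00257971 0.22161646]
[-0.05069782  0.00370973  0.22170292]
```

```bash
python3 -m jog '[[1,0.3,24,0,0,0.0,0],[1,0.3,24,0,0,0,0],[1,0.3,24,0,0,0,0],[1,0.3,24,0,0,0,0],[1,0.3,24,0,0,0,0],[1,0,24,0,0,0,0],[0,0,24,0,0,0,0],[0,0,24,0,0,0,0],[0,0,20,0,0,0,0],[0,0,12,0,0,0,0],[0,0,6,0,0,0,0],[0,0,0,0,0,0,0]]'
```

```text
clock: 2.55
position: [0.4299, -0.2318, 0.0073]
eef_rot: [0.975, 0.224, -0.001, -0.001]
wrist_force: [-0.6, -0.1, 0.2]
finger_gap: 0.0857
grasp_force: 0.0
```

```bash
python3 -m jog '[[0,0,4.5,0,0,0,0],[0,0,0,0,0,0,0.3],[0,0,0,0,0,0,0.6],[0,0,0,0,0,0,1],[0,0,0,0,0,0,1],[0,0,0,0,0,0,1],[0,0,0,0,0,0,1],[0,0,0,0,0,0,1]]'
```

```text
clock: 3.35
position: [0.4306, -0.2314, 0.0035]
eef_rot: [0.974, 0.225, 0.0, 0.0]
wrist_force: [-0.8, -0.7, 0.1]
finger_gap: -0.0002
grasp_force: 0.0
```

The fingers shut on nothing, so I'll look.

Run:
```python
from h import *
i=read_camera("side")[:,:,::-1];w=read_camera("wrist")[:,:,::-1]
a=cv2.resize(i[190:290,200:310],(440,400));b=cv2.resize(w,None,fx=.64,fy=.64)
o=np.zeros((400,800,3),np.uint8);o[:,:440]=a;o[:269,440:798]=b;cv2.imwrite("pics/c2.png",o)
```

```text
(no output)
```

View pics/c2.png

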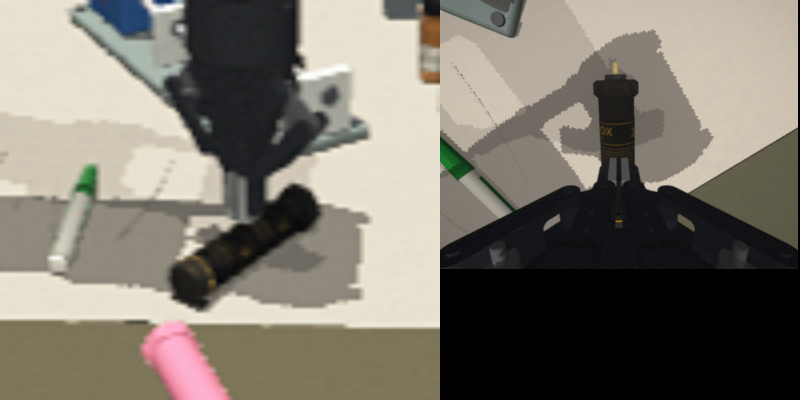

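Run:
```python
from h import *
for z in (.0035,.03,.05): 
  q=proj("side",[.4306,-.2314,z]);print(q,(q-[200,190])*4)
i=cv2.imread("pics/c2.png")[:,440:798]
p=camera_params("wrist");print("TCP in wrist",proj("wrist",[.4306,-.2314,.0035],p)*.64+[440,0])
for v in (105,): 
  for u in (597,635): print(ray("wrist",((u-440)/.64,v/.64),.016,p))
for uv in ((178,285),(310,200),(245,247)):print(ray("side",(200+uv[0]/4,190+uv[1]/4),.016))
print("top",proj("top",[.4306,-.2314,.0035]))
```

```text
[261.28813183 254.29537625] [245.15252734 257.18150502]
[261.12222676 246.0822718 ] [244.48890704 224.32908718]
[260.99460524 239.76438879] [243.97842096 199.05755514]
TCP in wrist [618.13062834 152.69499035]
[ 0.46488873 -0.19569061  0.016     ]
[ 0.47839793 -0.22349189  0.016     ]
[ 0.36887766 -0.26164518  0.016     ]
[ 0.49651255 -0.19946087  0.016     ]
[ 0.42791617 -0.23769492  0.016     ]
top [305.07735713 236.68011774]
```

```bash
python3 -m jog '[[0,0,-10,0,0,0,1],[0,0,-20,0,0,0,1],[0,0,-20,0,0,0,1],[0,0,-10,0,0,0,1],[0,0,0,0,0,0,1]]'
python3 - <<'E'
from h import *
i=read_camera("side")[:,:,::-1];w=read_camera("wrist")[:,:,::-1];cv2.imwrite("pics/w3.png",w)
a=cv2.resize(i[190:290,200:310],(440,400));b=cv2.resize(w,None,fx=.64,fy=.64)
o=np.zeros((400,800,3),np.uint8);o[:,:440]=a;o[:269,440:798]=b;cv2.imwrite("pics/c3.png",o)
print(proj("side",state()["position"]))
E
```

```text
clock: 3.95
position: [0.4323, -0.2324, 0.0657]
eef_rot: [0.974, 0.224, 0.002, 0.002]
wrist_force: [0.3, 0.2, -0.2]
finger_gap: -0.0001
grasp_force: 0.0
[260.89337414 235.44813943]
```

View pics/c3.png

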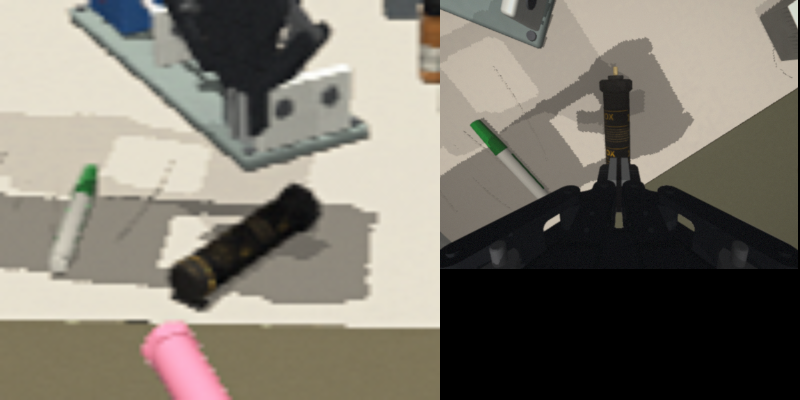

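Run:
```python
from h import *
from scipy.spatial.transform import Rotation as Ro
s=state();T=Ro.from_quat(s["eef_rot"]).as_matrix();p=camera_params("wrist")
for b in (0,.01,.02,.03,.04):
  X=s["position"]-T[:,2]*b;print(b,proj("wrist",X,p).round(1),((proj("side",X)-[200,190])*4).round(1))
i=cv2.imread("pics/w3.png");c=cv2.resize(i[210:330,220:340],None,fx=4,fy=4,interpolation=cv2.INTER_CUBIC)
g=cv2.cvtColor(c,6);c=cv2.LUT(c,(255*(np.arange(256)/255)**.5).astype(np.uint8));cv2.imwrite("pics/c4.png",c)
```

```text
0 [278.4 238.5] [243.6 181.8]
0.01 [278.3 245. ] [243.3 168.9]
0.02 [278.3 252.2] [243.  155.8]
0.03 [278.2 260.3] [242.8 142.7]
0.04 [278.2 269.4] [242.5 129.4]
```

View pics/c4.png

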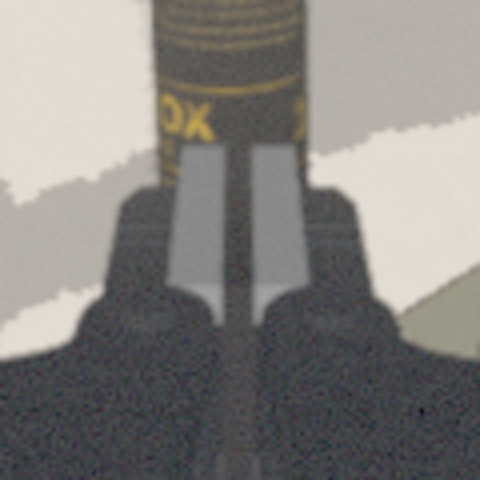

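Crop: the shut pad tips end at about full-image row 246, roughly 10 mm behind the stated TCP. The side view suggests the pads closed above the canister, so I'll measure the tip height by touching the bare bench beside it.

```bash
python3 -m jog '[[0,25,0,0,0,0,1],[0,25,0,0,0,0,1],[0,0,20,0,0,0,1],[0,0,20,0,0,0,1],[0,0,8,0,0,0,1],[0,0,4,0,0,0,1],[0,0,4,0,0,0,1],[0,0,0,0,0,0,1]]'; python3 -m jog '[[0,0,3,0,0,0,1],[0,0,3,0,0,0,1],[0,0,0,0,0,0,1]]'
```

```text
clock: 4.85
position: [0.4525, -0.2763, 0.0074]
eef_rot: [0.974, 0.225, -0.0, -0.0]
wrist_force: [-0.5, 0.6, -0.3]
finger_gap: 0.0001
grasp_force: 0.0
clock: 5.15
position: [0.4524, -0.2763, 0.0015]
eef_rot: [0.974, 0.224, -0.0, 0.0]
wrist_force: [-0.4, -0.3, 0.5]
finger_gap: -0.0005
grasp_force: 0.0
```

```bash
python3 -m jog '[[0,0,3,0,0,0,1],[0,0,3,0,0,0,1],[0,0,0,0,0,0,1]]'
python3 - <<'E'
from h import *
from scipy.spatial.transform import Rotation as Ro
i=read_camera("side")[:,:,::-1].copy();s=state();T=Ro.from_quat(s["eef_rot"]).as_matrix()
x0,y0=215,170
c=cv2.resize(i[y0:y0+100,x0:x0+130],None,fx=6,fy=6,interpolation=cv2.INTER_CUBIC)
c=cv2.LUT(c,(255*(np.arange(256)/255)**.5).astype(np.uint8))
for b in (0,.01,.02,.03,.04):
  q=((proj("side",s["position"]-T[:,2]*b)-[x0,y0]+.5)*6).astype(int);print(b,q);cv2.circle(c,tuple(int(v) for v in q),3,(0,0,255),-1)
cv2.imwrite("pics/c5.png",c)
E
```

```text
clock: 5.45
position: [0.4521, -0.2761, -0.005]
eef_rot: [0.974, 0.224, -0.0, -0.0]
wrist_force: [-1.3, -0.3, -0.6]
finger_gap: 0.0002
grasp_force: 0.0
0 [364 560]
0.01 [364 542]
0.02 [364 523]
0.03 [364 504]
0.04 [364 485]
```

View pics/c5.png

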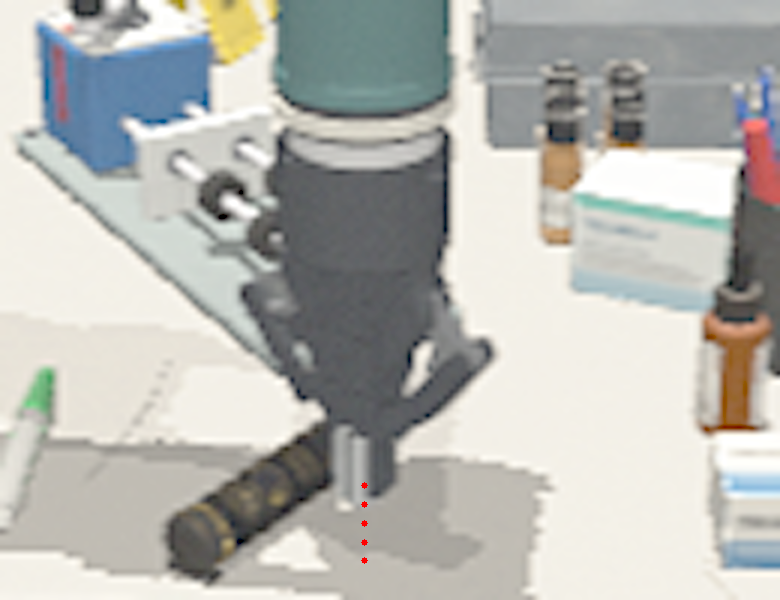

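The side view settles it: the pad tips, at crop (352,508), are about 28 mm above the reported TCP at (364,560). The tool is really shorter or higher than reported. I'll continue down gently until contact to calibrate the offset.

```bash
python3 -m jog '[[0,0,4,0,0,0,1],[0,0,4,0,0,0,1],[0,0,3,0,0,0,1],[0,0,0,0,0,0,1]]'; python3 -m jog '[[0,0,3,0,0,0,1],[0,0,0,0,0,0,1]]';  python3 -m jog '[[0,0,3,0,0,0,1],[0,0,0,0,0,0,1]]'
```

```text
clock: 5.9
position: [0.452, -0.276, -0.0163]
eef_rot: [0.974, 0.224, -0.0, -0.0]
wrist_force: [0.0, 0.0, 0.1]
finger_gap: 0.0002
grasp_force: 0.0
clock: 6.1
position: [0.4523, -0.2762, -0.0189]
eef_rot: [0.974, 0.224, -0.0, -0.0]
wrist_force: [0.6, 0.3, 0.5]
finger_gap: 0.0002
grasp_force: 0.0
clock: 6.3
position: [0.4522, -0.2762, -0.0219]
eef_rot: [0.974, 0.224, -0.0, -0.0]
wrist_force: [-0.7, -0.3, 0.7]
finger_gap: -0.0001
grasp_force: 0.0
```

```bash
python3 -m jog '[[0,0,2,0,0,0,1],[0,0,0,0,0,0,1]]'; python3 -m jog '[[0,0,2,0,0,0,1],[0,0,0,0,0,0,1]]';  python3 -m jog '[[0,0,2,0,0,0,1],[0,0,0,0,0,0,1]]'
```

```text
clock: 6.5
position: [0.4523, -0.2763, -0.0238]
eef_rot: [0.974, 0.224, -0.0, -0.0]
wrist_force: [0.6, -1.0, 0.2]
finger_gap: -0.0004
grasp_force: 0.0
clock: 6.7
position: [0.4524, -0.2763, -0.0258]
eef_rot: [0.974, 0.224, -0.0, -0.0]
wrist_force: [0.4, -0.2, 1.0]
finger_gap: 0.0001
grasp_force: 0.0
clock: 6.9
position: [0.4523, -0.2763, -0.0278]
eef_rot: [0.974, 0.224, -0.0, -0.0]
wrist_force: [-0.6, 0.2, -0.1]
finger_gap: 0.0005
grasp_force: 0.0
```

```bash
for k in 1 ; do python3 -m jog '[[0,0,2,0,0,0,1],[0,0,0,0,0,0,1]]'; done; python3 -m jog '[[0,0,2,0,0,0,1],[0,0,0,0,0,0,1]]' | head -4;  python3 - <<'E'
from h import *
p=camera_params("wrist");s=state();print(s["position"],s["effort"],-p["R"].T@p["t"])
E
```

```text
clock: 7.1
position: [0.4523, -0.2763, -0.0298]
eef_rot: [0.974, 0.224, -0.0, -0.0]
wrist_force: [-0.5, -0.3, -0.2]
finger_gap: 0.0001
grasp_force: 0.0
clock: 7.3
position: [0.4523, -0.2762, -0.0318]
eef_rot: [0.974, 0.224, -0.0, -0.0]
wrist_force: [0.5, 0.9, 0.3]
[ 0.45229171 -0.27623169 -0.03180193] [-7.68845523e-03 -4.14619482e+01 -2.75349015e+01  5.77127798e-05
 -5.42248751e-02 -1.38752370e-05] [ 0.51495447 -0.24633161  0.14397454]
```

```bash
python3 -m jog '[[0,0,2,0,0,0,1],[0,0,0,0,0,0,1]]' | sed -n '2p;4p'; python3 -m jog '[[0,0,2,0,0,0,1],[0,0,0,0,0,0,1]]' | sed -n '2p;4p'
```

```text
position: [0.4527, -0.2765, -0.0332]
wrist_force: [-0.0, 0.6, 2.7]
position: [0.4527, -0.2765, -0.0333]
wrist_force: [-6.3, 3.9, 18.8]
```

Contact is at reported z = -0.033, so every height gets a 33 mm correction. Regrasping now.

```bash
python3 -m jog '[[0,0,-30,0,0,0,0],[0,0,-30,0,0,0,0],[0,-10,-20,0,0,0,0],[0,-20,0,0,0,0,0],[0,-20,0,0,0,0,0],[0,0,0,0,0,0,0],[0,0,25,0,0,0,0],[0,0,25,0,0,0,0],[0,0,15,0,0,0,0],[0,0,9,0,0,0,0],[0,0,0,0,0,0,0]]'; python3 -m jog '[[0,0,0,0,0,0,0.3],[0,0,0,0,0,0,0.6],[0,0,0,0,0,0,1],[0,0,0,0,0,0,1],[0,0,0,0,0,0,1],[0,0,0,0,0,0,1],[0,0,0,0,0,0,1]]'
```

```text
clock: 8.8
position: [0.4297, -0.2311, -0.0309]
eef_rot: [0.974, 0.224, -0.001, -0.001]
wrist_force: [-0.3, 0.5, -0.4]
finger_gap: 0.0854
grasp_force: 0.0
clock: 9.5
position: [0.4315, -0.232, -0.0284]
eef_rot: [0.974, 0.225, 0.001, 0.001]
wrist_force: [-1.2, -0.2, 6.3]
finger_gap: 0.0269
grasp_force: 59.1
```

Gripped (gap 27 mm, 59 N). Lifting and turning it to line up with the rollers.

```bash
python3 -m jog '[[0,0,-15,0,0,0,1],[0,0,-30,0,0,0,1],[0,0,-35,0,0,0,1],[0,0,-25,0,0,-0.132,1],[0,0,-25,0,0,-0.132,1],[0,0,-20,0,0,-0.132,1],[0,0,-10,0,0,-0.132,1],[0,0,0,0,0,-0.132,1],[0,0,0,0,0,-0.132,1],[0,0,0,0,0,-0.132,1],[0,0,0,0,0,-0.132,1],[0,0,0,0,0,-0.130,1]]'; python3 -m jog '[[0,0,0,0,0,0,1],[0,0,0,0,0,0,1]]'
python3 - <<'E'
from h import *
from scipy.spatial.transform import Rotation as Ro
s=state();T=Ro.from_quat(s["eef_rot"]).as_matrix();print(T.round(3))
d=np.array([.527,-.0104,.171])-s["position"];print("to bed in tool",T.T@d)
E
```

```text
clock: 10.7
position: [0.4302, -0.2311, 0.13]
eef_rot: [0.681, 0.733, -0.0, -0.0]
wrist_force: [0.5, -0.4, -0.6]
finger_gap: 0.0273
grasp_force: 59.0
clock: 10.9
position: [0.4303, -0.2312, 0.1301]
eef_rot: [0.684, 0.73, -0.0, -0.0]
wrist_force: [-0.1, 0.8, -1.3]
finger_gap: 0.027
grasp_force: 59.0
[[-0.065  0.998 -0.001]
 [ 0.998  0.065  0.   ]
 [ 0.    -0.001 -1.   ]]
to bed in tool [ 0.21407796  0.11081059 -0.04084624]
```

```bash
python3 -m jog '[[20,18,0,0,0,-0.013,1],[25,22,0,0,0,0,1],[25,22,0,0,0,0,1],[25,22,0,0,0,0,1],[20,18,0,0,0,0,1],[5,8,0,0,0,0,1],[0,0,0,0,0,0,1],[0,0,0,0,0,0,1]]'
python3 - <<'E'
from h import *
p=camera_params("wrist");s=state();np.savez("w6.npz",pos=s["position"],rot=s["eef_rot"],**p);i=read_camera("wrist")[:,:,::-1];cv2.imwrite("pics/w6.png",i)
cv2.imwrite("pics/t6.png",read_camera("top")[:,:,::-1])
cv2.imwrite("pics/w6b.png",cv2.resize(i,(800,600),interpolation=cv2.INTER_CUBIC))
E
```

```text
clock: 11.7
position: [0.5302, -0.1037, 0.1302]
eef_rot: [0.678, 0.735, -0.001, -0.0]
wrist_force: [-0.2, -0.3, -1.2]
finger_gap: 0.0269
grasp_force: 59.2
```

View pics/w6b.png

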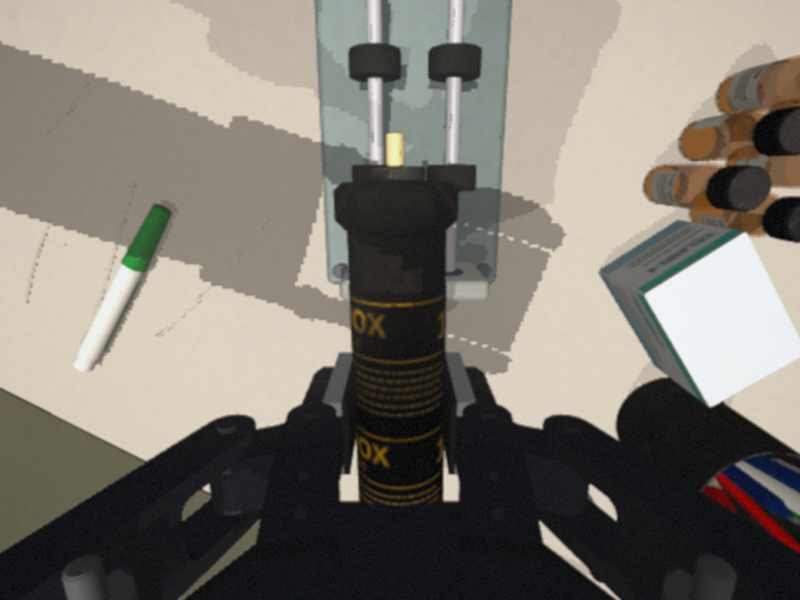

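Wrist view: the canister is held along the image vertical, column ~396. The roller shafts are at columns ~375 and ~455, the upper wheels at row 62, the right lower wheel at (452,177), and the near bearing plate at row ~290. Converting to offsets.

Run:
```python
from h import *
from scipy.spatial.transform import Rotation as Ro
z=dict(np.load("pics/../w6.npz"));p={k:z[k] for k in("mtx","R","t")};T=Ro.from_quat(z["rot"]).as_matrix();P=z["pos"]
f=lambda u,v,h:(T.T@(ray("wrist",(u*.7,v*.7),h,p)-P)*1000)[:2].round(1)
print("mtx",p["mtx"][0], "tool x yaw",np.arctan2(T[1,0],T[0,0]))
for n,u,v,h in [("shL top",374,10,.047),("shL",376.5,145,.047),("shR",456,10,.047),("shR",452.5,155,.047),("shR",452,245,.047),
 ("wL1",374.5,60,.056),("wR1",455,60,.056),("wR2",451.5,177,.056),("plBL",328,280,.012),("plBR",494,280,.012),("plTL",316,5,.012),("plTR",511,5,.012),
 ("can 250",397,250,.1746),("can350",397,350,.1746),("pin",395,150,.1746),("flangeL",334,205,.1746),("flangeR",457,205,.1746),("flange inner",396,228,.1746),("bodyL",350,290,.1746),("bodyR",446,290,.1746),("padL",350,400,.17),("padR",444,400,.17)]:print(n,f(u,v,h))
# gearbox/mixer via top pic: blue mask not needed
s=P;print(P)
```

```text
mtx [313.64648159   0.         279.07053851] tool x yaw 1.6511471904346082
shL top [146.7 -12.6]
shL [ 81.7 -12.2]
shR [146.7  29.1]
shR [76.4 29.6]
shR [26.5 30.9]
wL1 [121.9 -12.2]
wR1 [121.8  28.3]
wR2 [64.9 28.4]
plBL [ -3.  -47.9]
plBR [-3.  64.2]
plTL [159.8 -47.6]
plTR [159.7  64.5]
can 250 [45.9 -0.5]
can350 [14.1 -0.5]
pin [74.1 -1. ]
flangeL [ 59.  -18.6]
flangeR [59.  16.8]
flange inner [52.4 -0.7]
bodyL [ 33.7 -14.7]
bodyR [33.7 14.4]
padL [ -6.  -16.4]
padR [-6.  15.3]
[ 0.5302489  -0.10366593  0.13021257]
```

```bash
python3 -m jog '[[20,4,0,0,0,0,1],[30,5,0,0,0,0,1],[27,0,0,0,0,0,1],[15,0,0,0,0,0,1],[0,0,10,0,0,0,1],[0,0,25,0,0,0,1],[0,0,25,0,0,0,1],[0,0,20,0,0,0,1],[0,0,12,0,0,0,1],[0,0,8,0,0,0,1],[0,0,0,0,0,0,1]]';python3 -m jog '[[0,0,3,0,0,0,1],[0,0,3,0,0,0,1],[0,0,0,0,0,0,1]]'; python3 -m jog '[[0,0,2,0,0,0,1],[0,0,0,0,0,0,1]]'
```

```text
clock: 12.9
position: [0.5315, -0.0112, 0.0294]
eef_rot: [0.678, 0.735, -0.001, -0.001]
wrist_force: [-1.0, 0.2, -1.5]
finger_gap: 0.027
grasp_force: 59.2
clock: 13.2
position: [0.5327, -0.0107, 0.0249]
eef_rot: [0.678, 0.735, 0.0, 0.0]
wrist_force: [0.3, -0.6, -1.2]
finger_gap: 0.0271
grasp_force: 59.2
clock: 13.4
position: [0.5325, -0.0107, 0.0226]
eef_rot: [0.678, 0.735, 0.0, 0.0]
wrist_force: [-0.5, 0.2, -0.4]
finger_gap: 0.0271
grasp_force: 59.2
```

```bash
python3 -m jog '[[0,0,1.5,0,0,0,1],[0,0,0,0,0,0,1]]'|sed -n '2p;4p';python3 -m jog '[[0,0,1.5,0,0,0,1],[0,0,0,0,0,0,1]]'|sed -n '2p;4p'
```

```text
position: [0.5325, -0.0106, 0.0215]
wrist_force: [-2.1, 0.9, 3.1]
position: [0.5319, -0.0106, 0.0208]
wrist_force: [-5.6, 0.1, 10.6]
```

```bash
python3 -m jog '[[0,-1.2,-0.5,0,0,0,1],[0,0,0,0,0,0,1],[0,0,0,0,0,0,0.5],[0,0,0,0,0,0,0.4],[0,0,0,0,0,0,0.3],[0,0,0,0,0,0,0.2],[0,0,0,0,0,0,0.1],[0,0,0,0,0,0,0],[0,0,-2,0,0,0,0],[0,0,-8,0,0,0,0],[0,0,-20,0,0,0,0],[0,0,-30,0,0,0,0]]'; python3 -m jog '[[0,0,-35,0,0,0,0],[-20,0,-35,0,0,0,0],[-30,0,-20,0,0,0,0],[-30,0,0,0,0,0,0],[-10,0,0,0,0,0,0],[0,0,0,0,0,0,0]]';python3 - <<'E'
from h import *
from scipy.spatial.transform import Rotation as Ro
p=camera_params("wrist");s=state();np.savez("w7.npz",pos=s["position"],rot=s["eef_rot"],**p);w=read_camera("wrist")[:,:,::-1].copy()
t=read_camera("top")[:,:,::-1];cv2.imwrite("pics/w7.png",w);cv2.imwrite("pics/t7.png",t)
print(s["position"])
g=lambda a:cv2.LUT(a,(255*(np.arange(256)/255)**.7).astype(np.uint8))
a=cv2.resize(g(t[170:250,125:275]),(800,427),interpolation=cv2.INTER_CUBIC)[:, :400]
o=np.zeros((600,800,3),np.uint8);o[:427,:400]=cv2.resize(g(t[175:239,130:190]),(400,427),interpolation=cv2.INTER_CUBIC)
o[:450,400:]=cv2.resize(w[0:315,140:420],(400,450),interpolation=cv2.INTER_AREA)
cv2.imwrite("pics/c7.png",o)
E
```

```text
clock: 15.0
position: [0.5294, -0.0107, 0.0793]
eef_rot: [0.678, 0.735, -0.001, -0.002]
wrist_force: [0.7, -0.0, 0.2]
finger_gap: 0.0853
grasp_force: 0.0
clock: 15.6
position: [0.5383, -0.1015, 0.1702]
eef_rot: [0.679, 0.734, 0.0, -0.0]
wrist_force: [0.3, 0.3, -0.4]
finger_gap: 0.0851
grasp_force: 0.0
[ 0.53829972 -0.10145735  0.17021083]
```

View pics/c7.png

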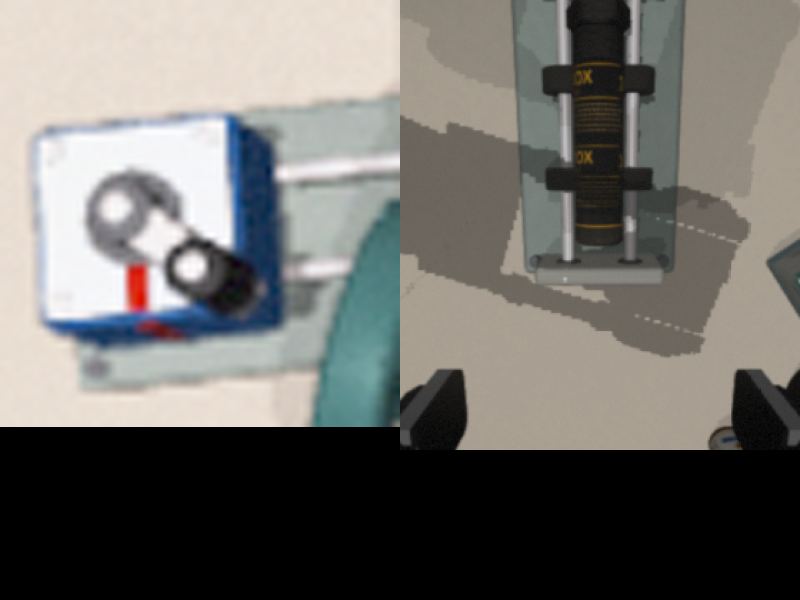

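Left: gearbox with the handle cap at crop (195,265) and the red stripe at (137,288), so the crank is about 0.8 rad short of the mark. Right: the canister lies properly on all four wheels, released, flange clear of the wheels. Next I'll move toward the crank and refine its position numerically.

```bash
python3 -m jog '[[25,-2,-4,0,0,-0.002,0],[40,-3,-4,0,0,0,0],[40,-3,0,0,0,0,0],[30,-2,0,0,0,0,0],[15,0,0,0,0,0,0],[0,0,0,0,0,0,0],[0,0,0,0,0,0,0]]';python3 - <<'E'
from h import *
from scipy.spatial.transform import Rotation as Ro
p=camera_params("wrist");s=state();P=s["position"];w=read_camera("wrist");cv2.imwrite("pics/w8.png",w[:,:,::-1])
T=Ro.from_quat(s["eef_rot"]).as_matrix();print(P,np.arctan2(T[1,0],T[0,0]))
tl=lambda X:(T.T@(X-P)*1000)[:2].round(1)
f=lambda u,v,h:tl(ray("wrist",(u,v),h,p))
ax=np.array([.5152,.1895,.112]);print("axis tool",tl(ax),proj("wrist",ax,p))
kt=ray("top",(159.1,214.7),.171);print("knob top tool",tl(kt),proj("wrist",kt,p))
a=w.astype(int);red=((a[:,:,0]>110)&(a[:,:,1]<60)&(a[:,:,2]<70)).astype(np.uint8)
n,l,st,c=cv2.connectedComponentsWithStats(red)
for k in range(1,n):
  if st[k,4]>30:print("red",st[k],c[k],f(*c[k],.095))
hsv=cv2.cvtColor(w,cv2.COLOR_RGB2HSV)
blue=((hsv[:,:,0]>100)&(hsv[:,:,0]<125)&(hsv[:,:,1]>150)&(hsv[:,:,2]>50)).astype(np.uint8);n,l,st,c=cv2.connectedComponentsWithStats(blue)
for k in range(1,n):
  if st[k,4]>300:print("blue",st[k])
g=cv2.cvtColor(w,7)
u,v=proj("wrist",kt,p).astype(int);x0,y0=u-45,max(v-45,0);sub=g[y0:v+45,x0:u+45]
print(sub[::5,::5])
E
```

```text
clock: 16.4
position: [0.5159, 0.0483, 0.1776]
eef_rot: [0.677, 0.736, -0.0, 0.0]
wrist_force: [0.4, 0.0, 0.2]
finger_gap: 0.0853
grasp_force: 0.0
[0.51590077 0.04827408 0.17764272] 1.6554448101362744
axis tool [140.8  11.3] [295.71526019   8.04946028]
knob top tool [ 97.5 -28.4] [225.88389605  62.84747162]
red [242  11  24  13 303] [253.78217822  16.85478548] [140.3 -18.5]
[[138 136 138 140 140 138 139 138 139 140 134 126  65  67  72  65  69  61]
 [138 139 137 138 138 138 139 136 138 139 136 126  66  65  67  68  71  83]
 [139 138 138 138 139 140 137 139 138 140 136 128  61 196 197 195 198 154]
 [140 140 139 137 138 138 140 141 141 139 136 125  63 195 196 198 157 195]
 [141 138 140 140 141 141 139 141 138  40  41  41  50 198 197 183 180 197]
 [140 138 139 139 141 140 138 112  43  46  49  48  47  44 195 155 185 183]
 [138 140 140 140 139 143 140  42  45  50  64  51  48  46  54 184 183 186]
 [139 137 139 140 142 142  98  46  52 194 198 198  53  51  46 178 186 186]
 [140 138 140 140 142 141  79  51  62 196 195 197 147  53  47  66 186 190]
 [141 141 140 140 141 139  66  51  54 196 195 197 128  57  49  32 101 172]
 [141 143 143 141 140 142 135  49  56 102 197 174  60  58  44  33  87  73]
 [141 140 139 142 143 141 144  46  55  58  60  58  58  56  42  33  54  83]
 [140 140 144 142 143 142 141 136  44  55  61  59  56  42  31  34  36  45]
 [143 141 142 140 140 142 141 141 140  43  43  41  35  33  34  35  39  43]
 [141 142 143 140 139 142 142 139 143 140 106  34  36  30  32  57  57  58]
 [142 143 143 142 141 141 143 143 141 139 141 101 103  71 114  70  70  84]
 [143 140 144 143 142 141 142 143 142 143 141  99 115 117 115 109  71  85]
 [161 162 153 153 145 144 143 142 149 143 160 106 116 112 114 115 112 123]]
```

```bash
python3 -m jog '[[25,-6,0,0,0,0.004,0],[40,-10,0,0,0,0,0],[34.5,-9,0,0,0,0,0],[0,0,10,0,0,0,0],[0,0,25,0,0,0,0],[0,0,25,0,0,0,0],[0,0,16,0,0,0,0],[0,0,6,0,0,0,0],[0,0,0,0,0,0,0.3],[0,0,0,0,0,0,0.5]]';python3 -m jog '[[0,0,0,0,0,0,0.7],[0,0,0,0,0,0,1],[0,0,0,0,0,0,1],[0,0,0,0,0,0,1],[0,0,0,0,0,0,1]]'
cat > k.py <<'E'
from h import *
from scipy.spatial.transform import Rotation as Ro
A=np.array([.5152,.1895]);yaw=1.651;ym=np.array([np.cos(yaw),np.sin(yaw)]);xm=np.array([ym[1],-ym[0]])
s=state();d=s["position"][:2]-A;print("clock",s["clock"],"rel y,x mm",d@ym*1e3,d@xm*1e3,"r",np.hypot(*d)*1e3,"th",np.arctan2(d@ym,-(d@xm)),"F ym,xm",s["wrist_force"][:2]@ym,s["wrist_force"][:2]@xm,s["wrist_force"][2])
T=Ro.from_quat(s["eef_rot"]).as_matrix();print("yaw",np.arctan2(T[1,0],T[0,0]))
E
python3 k.py
```

```text
clock: 17.45
position: [0.4842, 0.1447, 0.0967]
eef_rot: [0.679, 0.734, 0.0, 0.0]
wrist_force: [0.7, 0.6, 1.0]
finger_gap: 0.0591
grasp_force: 0.0
clock: 17.95
position: [0.4839, 0.1453, 0.0972]
eef_rot: [0.679, 0.735, 0.0, 0.001]
wrist_force: [-1.3, -0.7, 5.7]
finger_gap: 0.0237
grasp_force: 58.6
clock 17.95 rel y,x mm -41.507315077408045 -34.747747452520365 r 54.13190517577743 th -0.873811251256476 F ym,xm -0.5669968053134443 -1.326528200995328 5.660894102826325
yaw 1.6501156169001914
```

Handle gripped. Turning to the mark first (15° steps), then checking.

```bash
python3 -m jog '[[2.6,-4.2,0,0,0,0,1],[5.5,-4.8,0,0,0,0,1],[5.9,-3.9,0,0,0,0,1],[13.3,-5.5,0,0,0,0,1],[14.2,-1.9,0,0,0,0,1],[0,0,0,0,0,0,1]]'; python3 k.py
```

```text
clock: 18.55
position: [0.4595, 0.1871, 0.0972]
eef_rot: [0.678, 0.735, 0.001, -0.0]
wrist_force: [-1.9, -0.3, 7.8]
finger_gap: 0.0232
grasp_force: 59.0
clock 18.55 rel y,x mm 2.0422643901725235 -55.750159203083236 r 55.78755322657997 th 0.0366160675596937 F ym,xm -0.1956786947743402 -1.921808730415477 7.7575533333161735
yaw 1.650891368611749
```

```bash
python3 -m jog '[[12.2,1.9,0,0,0,0,1],[13.3,5.5,0,0,0,0,1],[11.4,8.7,0,0,0,0,1],[8.7,11.4,0,0,0,0,1],[5.5,13.3,0,0,0,0,1],[1.9,14.2,0,0,0,0,1],[-1.9,14.2,0,0,0,0,1],[-5.5,13.3,0,0,0,0,1],[-8.7,11.4,0,0,0,0,1],[-11.4,8.7,0,0,0,0,1],[-13.3,5.5,0,0,0,0,1],[-14.2,1.9,0,0,0,0,1]]'; python3 k.py
```

```text
clock: 19.75
position: [0.5695, 0.1923, 0.097]
eef_rot: [0.679, 0.735, 0.0, -0.001]
wrist_force: [-6.5, 2.2, 9.7]
finger_gap: 0.0238
grasp_force: 59.4
clock 19.75 rel y,x mm -1.5992696757875513 54.318900685125875 r 54.342438619705526 th -3.112158924455052 F ym,xm 2.7355015475855624 -6.252783649529743 9.701796447606053
yaw 1.6499087159716865
```

```bash
python3 -m jog '[[-13.2,-2.2,0,0,0,0,1],[-13.3,-5.5,0,0,0,0,1],[-11.4,-8.7,0,0,0,0,1],[-8.7,-11.4,0,0,0,0,1],[-5.5,-13.3,0,0,0,0,1],[-1.9,-14.2,0,0,0,0,1],[1.9,-14.2,0,0,0,0,1],[5.5,-13.3,0,0,0,0,1],[8.7,-11.4,0,0,0,0,1],[11.4,-8.7,0,0,0,0,1],[13.3,-5.5,0,0,0,0,1],[14.2,-1.9,0,0,0,0,1]]'; python3 k.py
```

```text
clock: 20.95
position: [0.4596, 0.1843, 0.0971]
eef_rot: [0.679, 0.735, 0.0, 0.001]
wrist_force: [2.0, -2.2, 7.4]
finger_gap: 0.0236
grasp_force: 59.3
clock 20.95 rel y,x mm -0.7418913648696611 -55.82633533641257 r 55.83126471692052 th -0.013288489942585338 F ym,xm -2.320049344925662 1.813344023957516 7.357656855340905
yaw 1.6500574715805247
```

```bash
python3 -m jog '[[14.2,1.9,0,0,0,0,1],[13.3,5.5,0,0,0,0,1],[11.4,8.7,0,0,0,0,1],[8.7,11.4,0,0,0,0,1],[5.5,13.3,0,0,0,0,1],[1.9,14.2,0,0,0,0,1],[-1.9,14.2,0,0,0,0,1],[-5.5,13.3,0,0,0,0,1],[-8.7,11.4,0,0,0,0,1],[-11.4,8.7,0,0,0,0,1],[-13.3,5.5,0,0,0,0,1],[-14.2,1.9,0,0,0,0,1]]'; python3 k.py
```

```text
clock: 22.15
position: [0.5694, 0.1936, 0.097]
eef_rot: [0.679, 0.735, 0.0, -0.0]
wrist_force: [-4.3, 1.7, 9.9]
finger_gap: 0.0233
grasp_force: 59.7
clock 22.15 rel y,x mm -0.23399504028980347 54.33180252835728 r 54.33230640842786 th -3.1372859016935384 F ym,xm 1.9973103572627395 -4.142842675048147 9.92651005197444
yaw 1.6501535979074824
```

```bash
python3 -m jog '[[-14.2,-1.9,0,0,0,0,1],[-13.3,-5.5,0,0,0,0,1],[-11.4,-8.7,0,0,0,0,1],[-8.7,-11.4,0,0,0,0,1],[-5.5,-13.3,0,0,0,0,1],[-1.9,-14.2,0,0,0,0,1],[1.9,-14.2,0,0,0,0,1],[5.5,-13.3,0,0,0,0,1],[8.7,-11.4,0,0,0,0,1],[11.4,-8.7,0,0,0,0,1],[13.3,-5.5,0,0,0,0,1],[14.2,-1.9,0,0,0,0,1]]'; python3 k.py
```

```text
clock: 23.35
position: [0.4595, 0.1844, 0.0971]
eef_rot: [0.678, 0.735, 0.0, 0.001]
wrist_force: [3.0, -2.9, 7.9]
finger_gap: 0.0232
grasp_force: 59.5
clock 23.35 rel y,x mm -0.6315643066075417 -55.89120746015613 r 55.894775648781284 th -0.01129940569228847 F ym,xm -3.1140750713565417 2.8067736627223274 7.868212322292262
yaw 1.650196784186224
```

```bash
python3 -m jog '[[14.2,1.9,0,0,0,0,1],[13.3,5.5,0,0,0,0,1],[11.4,8.7,0,0,0,0,1],[8.7,11.4,0,0,0,0,1],[5.5,13.3,0,0,0,0,1],[1.9,14.2,0,0,0,0,1],[-1.9,14.2,0,0,0,0,1],[-5.5,13.3,0,0,0,0,1],[-8.7,11.4,0,0,0,0,1],[-11.4,8.7,0,0,0,0,1],[-13.3,5.5,0,0,0,0,1],[-14.2,1.9,0,0,0,0,1]]'; python3 k.py
```

```text
clock: 24.55
position: [0.5694, 0.1937, 0.097]
eef_rot: [0.678, 0.735, 0.0, -0.0]
wrist_force: [-3.2, 2.4, 10.2]
finger_gap: 0.0238
grasp_force: 59.9
clock 24.55 rel y,x mm -0.17966690286126252 54.32141836278891 r 54.321715484151675 th -3.1382851875270408 F ym,xm 2.673114402881296 -2.9618666650954824 10.183969869071861
yaw 1.6501760415997333
```

```bash
python3 -m jog '[[-14.2,-1.9,0,0,0,0,1],[-13.3,-5.5,0,0,0,0,1],[-11.4,-8.7,0,0,0,0,1],[-8.7,-11.4,0,0,0,0,1],[-5.5,-13.3,0,0,0,0,1],[-1.9,-14.2,0,0,0,0,1],[1.9,-14.2,0,0,0,0,1],[5.5,-13.3,0,0,0,0,1],[8.7,-11.4,0,0,0,0,1],[11.4,-8.7,0,0,0,0,1],[9,-4.2,0,0,0,0,1],[8,-2,0,0,0,0,1]]'; python3 -m jog '[[6,-0.8,0,0,0,0,1],[3.5,-0.2,0,0,0,0,1],[0,0,0,0,0,0,1],[0,0,0,0,0,0,1]]'; python3 k.py
```

```text
clock: 25.75
position: [0.4618, 0.1744, 0.0971]
eef_rot: [0.678, 0.735, 0.0, 0.001]
wrist_force: [0.9, -1.7, 9.3]
finger_gap: 0.0234
grasp_force: 59.6
clock: 26.15
position: [0.4597, 0.184, 0.097]
eef_rot: [0.678, 0.735, 0.0, -0.0]
wrist_force: [-1.1, 1.4, 10.2]
finger_gap: 0.0235
grasp_force: 59.8
clock 26.15 rel y,x mm -1.079581450877113 -55.798462030074646 r 55.80890485425027 th -0.019345457412938617 F ym,xm 1.4802670702807477 -0.9792016997216018 10.20323635934136
yaw 1.6501856285928493
```

```bash
python3 -m jog '[[0,0,0,0,0,0,0.5],[0,0,0,0,0,0,0.3],[0,0,0,0,0,0,0],[0,0,0,0,0,0,0],[0,0,-15,0,0,0,0],[0,0,-30,0,0,0,0],[0,0,-35,0,0,0,0],[-20,5,-5,0,0,0,0],[-30,10,0,0,0,0,0],[-30,10,0,0,0,0,0],[-15,5,0,0,0,0,0],[0,0,0,0,0,0,0]]'
cat > m.py <<'E'
from h import *
from scipy.spatial.transform import Rotation as Ro
p=camera_params("wrist");s=state();P=s["position"];w=read_camera("wrist")
T=Ro.from_quat(s["eef_rot"]).as_matrix();A=np.array([.5152,.1895]);yaw=1.651;ym=np.array([np.cos(yaw),np.sin(yaw)]);xm=np.array([ym[1],-ym[0]])
def f(u,v,h):
  d=ray("wrist",(u,v),h,p)[:2]-A;return (d@ym*1e3).round(1),(d@xm*1e3).round(1)
print(P)
kt=np.append(A-xm*.055,.171);u0,v0=proj("wrist",kt,p);print("knob exp",u0,v0,"hub exp",proj("wrist",[*A,.112],p))
g=cv2.cvtColor(w,7);u,v=int(u0),int(v0);a=max(v-40,0);sub=g[a:v+40,u-40:u+40]
n,l,st,c=cv2.connectedComponentsWithStats((sub>150).astype(np.uint8))
for k in range(1,n):
  if st[k,4]>40:q=c[k]+[u-40,a];print("white",st[k],q,f(*q,.171))
cc=cv2.HoughCircles(sub,cv2.HOUGH_GRADIENT,1,20,param1=80,param2=14,minRadius=6,maxRadius=25)
if cc is not None:
  for x in cc[0][:4]:print("circ",x+[u-40,a,0],f(x[0]+u-40,x[1]+a,.171))
w=w.astype(int);red=((w[:,:,0]>110)&(w[:,:,1]<60)&(w[:,:,2]<70)).astype(np.uint8);n,l,st,c=cv2.connectedComponentsWithStats(red)
for k in range(1,n):
  if st[k,4]>20:print("red",st[k],c[k],f(*c[k],.095))
i=cv2.imread("pics/t7.png");t=read_camera("top")[:,:,::-1]
e=[proj("top",[.5312,-.0099,.064]),proj("top",kt)];print(e)
x,y=e[0].astype(int);print("canister dark px now/then" ,*[((q[y-10:y+10,x-30:x+30].max(2)<60).sum()) for q in (t,i)])
print(cv2.cvtColor(t,6)[y-12:y+13:2,x-30:x+31:4])
E
python3 m.py
```

```text
clock: 27.35
position: [0.4975, 0.089, 0.1806]
eef_rot: [0.68, 0.734, -0.0, 0.0]
wrist_force: [0.7, 0.1, -0.4]
finger_gap: 0.0854
grasp_force: 0.0
[0.49750863 0.08897544 0.18061799]
knob exp 224.26161201368032 61.41275212179762 hub exp [314.16041922  75.21926987]
white [ 48   0  32  36 510] [243.60980392  32.24705882] (np.float64(14.1), np.float64(-44.0))
white [78  5  2 39 54] [262.72222222  41.94444444] (np.float64(9.4), np.float64(-34.0))
white [ 30  35  18  20 279] [222.47311828  65.45519713] (np.float64(-2.0), np.float64(-56.1))
white [74 46  6 23 73] [261.52054795  76.57534247] (np.float64(-7.7), np.float64(-34.9))
circ [226.5         65.5         24.39999962] (np.float64(-2.0), np.float64(-53.9))
circ [256.5         45.5          6.30000019] (np.float64(7.7), np.float64(-37.3))
[array([225.20297894, 200.21530185]), array([141.97248191, 222.60120321])]
canister dark px now/then 587 640
[[116  88  87  87  95  95 161 161 163 162 161 159 161 162 151 199]
 [ 91  95  94  91  96  90 163 162 161 156  25 150 160 163 150 175]
 [ 83  94  94  94  91  11 150 161 163 150  30 146 158 200 221 165]
 [ 82  92  93  93  63  18 146 157 205 222  32 222 163  87 128 156]
 [ 49 102  90 122 132  19 223 200  82  36  18  29  19  33 159 156]
 [ 68 152  13  74  23  14  15  30  16  15  29  45  19  43 149 141]
 [ 67  88  18  12  16   9  14  36  13  16  39  43  24  41 126 129]
 [ 94  68  24  20  18  20  22  42  14  43  28  34  18  36 113 141]
 [ 99 144  22  14  12  50  18  38   8  46  23  34  17  46 117 142]
 [120  78  21   7  14  39  27  35  37  53  27  37 106 179 162 186]
 [130  98  13  15  52  19  51 109 130 158  33  92 224 236 206 174]
 [137  96  62 114 103  21 155 224 233 211  43  49 111 139 163 140]
 [144 138 221 234 135  21  86 115 123 161  65  24 164 163 165 145]]
```

The canister still lies centred on the rollers. The handle measures within about 2 mm (0.03 rad) of the mark after three turns, and the gripper is clear. Handing in.

```bash
python3 -c "
from cell import *
print(job_done())"
```

```text
the job is handed in; nothing more can be done
None
```

The job is handed in: the canister is released and still lies on the rollers, and the crank was turned to the red mark plus three full turns, stopping within about 0.03 rad of the mark at about 27 s, with the gripper clear; no verdict came back.

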